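# Push the row of blanks home in the milling nest and close the keeper

## Task

The milling nest on the bench is loaded with a row of four aluminium blanks: with your fingertips push steadily on the last blank, so that the whole row slides along the channel as one train until it is fully home against the end stop with no gaps, without ramming it. Then push the nest's keeper latch all the way across the channel behind the last blank, so that the row cannot slide back when the nest is carried to the machine. Only push: pick up, lift or tip nothing, do not push on the other three blanks, and leave the other things on the bench alone.

Things in the scene. Friction and masses are not known exactly. Their poses are not given: they have to be found in the camera images.
- nest: milling nest standing firmly on the bench (it does not shift): steel base plate 345 x 130 x 12 mm with a straight channel 52 mm wide between two low side bars (9 mm thick, tops 24 mm above the bench). Origin on the bench under the channel's centre line; x runs along the channel towards the end stop, y across it, z up. Channel floor at z = 0.012; plate from x = -0.170; the channel is open at that end
- stop_face (a point): middle of the end stop's face on the channel floor, at x = +0.150 in the nest's frame, axes as the nest's; the stop is a steel block with its top 46 mm above the bench. When the row is fully home the blanks' centres lie 20, 60, 100 and 140 mm from this face (nest x = 0.130, 0.090, 0.050, 0.010) and the rear face of the last one 160 mm (x = -0.010)
- blank1: sawn aluminium blank, 40 mm along the channel, 50 mm across it, 30 mm tall, 0.11 to 0.23 kg, with two small dark drilled holes on top; first of the row, nearest the end stop. Origin at the centre of its underside, axes as the nest's
- blank2: sawn aluminium blank, 40 mm along the channel, 50 mm across it, 30 mm tall, 0.11 to 0.23 kg, with two small dark drilled holes on top; second of the row; origin at the centre of its underside
- blank3: sawn aluminium blank, 40 mm along the channel, 50 mm across it, 30 mm tall, 0.11 to 0.23 kg, with two small dark drilled holes on top; third of the row; origin at the centre of its underside
- blank4: sawn aluminium blank, 40 mm along the channel, 50 mm across it, 30 mm tall, 0.11 to 0.23 kg, with two small dark drilled holes on top; last of the row, farthest from the stop; a level push of 2 to 6.5 N slides the whole row; the rear face to push on is 20 mm from its origin, towards the open end of the channel. Origin at the centre of its underside
- latch (a joint): keeper latch, a flat black bar 14 mm wide, 25 to 33 mm above the bench, turning about an upright pin. Value in rad: 0 = bar beside the channel, pointing away from the stop; negative = swung outwards; 1.571 = square across the channel on its rest, 3 mm behind the row. Grows clockwise seen from above; range -0.7 to 1.571; light friction (under 1 N at the knob), stays where it is left
- latch_knob (a point): centre of the latch's finger knob: an upright steel pin of 14 mm diameter, from 33 to 54 mm above the bench, standing on the free end of the latch 90 mm from its pivot
- latch_pivot (a point): the latch's pivot axis, 25 mm above the bench, at x = -0.020, y = -0.048 in the nest's frame
- offcut: bystander: aluminium off-cut 60 x 50 x 30 mm lying beside the nest; origin at the centre of its underside
- hexkey: bystander: black L-shaped hex key about 105 x 35 mm, 6 mm thick, lying beside the nest; origin on the bench within its L
- brush: bystander: chip brush lying along its x axis beside the nest
- caliper: bystander: steel caliper 235 mm long lying flat; origin at its middle
- mallet: bystander: rubber mallet 290 mm long with a wooden handle, head 48 mm thick
- torch: bystander: black pocket torch 115 mm long, 33 mm thick, lying down
- oil: bystander: white oil bottle with black cap, 60 mm diameter, 150 mm tall
- bolt: bystander: black hex bolt standing on its head in the aluminium parts tray, 46 mm tall
Things that resemble listed ones, but are neither listed nor needed, are in the scene too. What is shaped like the blank1 but brown or yellow is not meant. What is shaped like the blank2 but pink is not meant.

How it is judged:
On the way, in this order (a step that is already met when the one before it is completed fails the run):
1. the whole row is home against the end stop, latch still open (x of blank1 in the frame of nest above 0.127 m and x of blank2 in the frame of nest above 0.087 m and x of blank3 in the frame of nest above 0.047 m and x of blank4 in the frame of nest above 0.007 m and z of each of blank1, blank2, blank3, blank4 in the frame of nest below 0.015 m and angle between each of blank1, blank2, blank3, blank4's own z axis and vertical below 0.06 rad and y of blank1 in the frame of nest between -0.004 and 0.004 m and y of blank2 in the frame of nest between -0.004 and 0.004 m and y of blank3 in the frame of nest between -0.004 and 0.004 m and y of blank4 in the frame of nest between -0.004 and 0.004 m and value of joint latch below 1 rad), for 0.2 s.
2. the latch is swung all the way across behind the last blank (value of joint latch above 1.45 rad), for 0.2 s.
At the end, for the whole second after the job is handed in: all four blanks sit flat in the channel at rest, each within 3 mm of its place in a closed row against the end stop, and the latch stands across the channel behind them, within 0.12 rad of its rest (x of blank1 in the frame of nest above 0.127 m and x of blank2 in the frame of nest above 0.087 m and x of blank3 in the frame of nest above 0.047 m and x of blank4 in the frame of nest above 0.007 m and z of each of blank1, blank2, blank3, blank4 in the frame of nest below 0.015 m and angle between each of blank1, blank2, blank3, blank4's own z axis and vertical below 0.06 rad and y of blank1 in the frame of nest between -0.004 and 0.004 m and y of blank2 in the frame of nest between -0.004 and 0.004 m and y of blank3 in the frame of nest between -0.004 and 0.004 m and y of blank4 in the frame of nest between -0.004 and 0.004 m and value of joint latch above 1.45 rad and linear speed of each of blank1, blank2, blank3, blank4 below 0.01 m/s); the robot touches nothing.
It fails at once if a blank is lifted out of the channel or tipped (z of any of blank1, blank2, blank3, blank4 in the frame of nest above 0.02 m or angle between any of blank1, blank2, blank3, blank4's own z axis and vertical above 0.25 rad).
It fails at once if the fingers push on a blank other than the last one (contact force between the fingers and blank1 above 1 N or contact force between the fingers and blank2 above 1 N or contact force between the fingers and blank3 above 1 N).
It fails at once if the row is knocked along instead of pushed steadily (any blank faster than 0.4 m/s) (linear speed of any of blank1, blank2, blank3, blank4 above 0.4 m/s).
It fails at once if the last blank is rammed or squeezed (over 50 N) (contact force between the fingers and blank4 above 50 N).
It fails at once if something else on the bench is moved (more than 15 mm) (distance of any of offcut, hexkey, brush, caliper, mallet, torch, oil, bolt from where it was at the start of the episode above 0.015 m).
It also fails if it takes over 51 s, if anything falls off the work surface, if the arm or the gripper's body presses on something with over 40 N, if the wrist force passes 120 N, or if a joint passes its speed limit or range.

## Robot

A 7-joint arm with a two-finger parallel gripper is mounted at the origin on the work surface. World frame = base frame: x ahead of the robot, y to its left, z up, the work surface at z = 0. Lengths are in m, angles in rad, forces in N, time in s.
With the tool pointing down it reaches from about 0.4 to 0.85 m from the base axis. Payload 10.4 kg.
Tool frame: the origin (TCP) lies midway between the tips of the shut fingers; the grasp point (between the pads) lies 19 mm behind it; z points along the fingers, y is the direction in which the jaws open and shut (so a half turn about z gives the same grasp; the last joint's range is limited). The gripper opens to 85 mm and grips with 20 to 120 N. Pads are 22 mm wide; open, the fingers measure 114 mm over their backs; the gripper's body (76 mm by 85 mm) begins 54 mm behind the grasp point. The pads swing forward as they close: fully open they stand 13 mm farther back than shut.
Start: joints at [1.172, 0.332, -0.065, 1.46, 0.022, 1.35, -0.088], TCP at [0.229, -0.581, 0.231] pointing down, gripper open.
Joint ranges: [-2.6, 2.6], [-0.5, 2.12], [-1.47, 1.34], [0.16, 2.42], [-1.27, 4.41], [0.06, 2.06], [-2.6, 2.6]. Speed limits (rad/s): [2.22, 2.22, 2.79, 2.79, 3.14, 3.14, 3.14].

## Interface

Orientations are given as a unit quaternion [x, y, z, w].
In Python, from workcell import manip, viewer gives the robot as it stands.
- The arm moves only by the tool move_arm, never from a script. Its argument "deltas" is a list of rows, each a list of 7 numbers: the shift along the tool's x, y, z in m, then the turn, a rotation vector about the tool's x, y, z in degrees, then the opening, from -1 (shut) to 1 (fully open). In form: [[dx, dy, dz, wx, wy, wz, gripper], ...]. A call has 1 to 10 rows; each row shifts and turns the commanded pose from where the row before left it, along the tool's axes as they then stand; what a row does not reach is not made up. A row lasts 1/8 s, in which the tool goes at most 62.5 mm and 10.7 degrees, less where a joint would pass 70% of its speed; a pose out of reach is approached as far as the arm can. A call with a gripper value outside its range is refused whole. The fingers move at their own pace and stop on an object; "force" is the grip in N (left out, the last holds). Time passes only in rows, so rows that do not move let the fingers close. It gives the time, the measured TCP pose, the force and the opening at its end, in the units of the state.
- manip.get_obs(): the state, without advancing time (a new reading comes with each control period).
- viewer.camera(name): name is "scene" or "top" or "wrist"; returns (picture, depth): 384x512x3 uint8, red, green, blue; 384x512 float32, m along the optical axis (not along the pixel's ray), 0 where there is no reading.
- viewer.calibration(name): a dict with "fx", "fy", "cx", "cy" (pixels), "R" (3x3) and "t" (3): a world point X has camera coordinates R X + t; the wrist camera has in their place "T_tool_cam" (4x4, takes a point from camera to tool coordinates, whose origin is the TCP and whose axes are the flange's). Camera axes: x right, y down, z forward; pixel columns grow to the right and rows downward; lengths in m; the calibration is good to about 2 mm. A picture is of the moment at which its call begins: read the wrist's pose just before it. calibration takes no time and is no camera call.
- manip.hand_in(): hands the job in, once; it reports no verdict.
The state is a dict: "clock": time; "joint_pos": joint angles; "joint_velocities": joint speeds; "tau": joint torques, N m; "position": TCP position; "ee_rot": TCP orientation; "ft_force": force on the tool from outside, world axes, zero at the start; "torque": the same for the moment, N m; "grip_width": opening from 0.0 (shut) to 1.0 (fully open).
Only numpy, scipy, OpenCV 4.12 (cv2) and the standard library are available. Lean on these libraries where they do the work, as an engineer would, in place of code of your own. Each camera call takes 0.05 s, during which the arm holds its last target.

## Working session

There is one attempt and no reset: what is moved stays moved. The work goes in short steps, Python scripts to look and compute and a tool call to move; the robot and the scene stay as the last step left them, time stands still between calls to the robot, and variables do not carry over. Pictures are saved under pics/ and viewed, and the job is handed in when it is done.

Besides the shell and the picture viewer there is one more tool, called after ">>>" in YAML: its name, and indented under it one key for each argument. move_arm: Moves the arm, as the interface text tells. Its arguments: {"type":"object","properties":{"deltas":{"type":"array"},"force":{"type":"number"}},"required":["deltas"]}

```bash
mkdir -p pics
cat > h.py <<'E'
import numpy as np,cv2
from workcell import manip,viewer
def snap(n,f):
    p,d=viewer.camera(n); np.savez(''+f+'.npz',p=p,d=d); cv2.imwrite('pics/'+f+'.png',cv2.cvtColor(p,cv2.COLOR_RGB2BGR)); return p,d
def ray(c,u,v,z):
    R=np.array(c['R']);t=np.array(c['t']);o=-R.T@t
    d=R.T@np.array([(u-c['cx'])/c['fx'],(v-c['cy'])/c['fy'],1])
    return o+d*(z-o[2])/d[2]
def proj(c,X):
    q=np.array(c['R'])@np.array(X)+np.array(c['t']);return q[0]/q[2]*c['fx']+c['cx'],q[1]/q[2]*c['fy']+c['cy']
E
python3 - <<'E'
from h import *
o=manip.get_obs();print(o)
snap('top','top0');snap('scene','scene0')
for n in('top','scene'):print(viewer.calibration(n))
E
```

```text
{'clock': 0.0, 'joint_pos': array([ 1.17239335,  0.33283606, -0.06470152,  1.46092449,  0.02159255,
        1.34993806, -0.08853879]), 'joint_velocities': array([-7.53628480e-06,  6.14978352e-05, -6.96071739e-04, -4.01146883e-04,
       -4.94734380e-04, -5.15901973e-04,  5.65034001e-04]), 'tau': array([-7.45618854e-04, -6.25442004e+01,  4.85270773e-02, -3.91608739e+01,
        1.60478085e-02,  9.83662700e-03,  2.17802506e-05]), 'position': array([ 0.22924496, -0.58103016,  0.23054635]), 'ee_rot': array([ 9.82399864e-01,  1.86788674e-01, -1.60984279e-04, -6.86762367e-04]), 'ft_force': array([ 1.36381478,  0.59898982, -0.09046438]), 'torque': array([-0.0077478 ,  0.04331488, -0.026484  ]), 'grip_width': 0.9978280418622432}
{'fx': 369.3596360952199, 'fy': 369.3596360952199, 'cx': 257.66272637195294, 'cy': 195.50168144852285, 'R': array([[ 0.01464348, -0.99970105, -0.01957997],
       [-0.99485055, -0.01260275, -0.10056621],
       [ 0.10028938,  0.02095179, -0.99473769]]), 't': array([-0.0093672 ,  0.52333751,  1.2041867 ])}
{'fx': 380.59116027055245, 'fy': 380.59116027055245, 'cx': 248.91501511452813, 'cy': 195.8799275338991, 'R': array([[-0.82437932,  0.5659535 ,  0.00976549],
       [ 0.45871911,  0.67808833, -0.57425865],
       [-0.33162556, -0.46892734, -0.81861568]]), 't': array([ 0.45031935, -0.21004306,  1.30964063])}
```

View pics/top0.png

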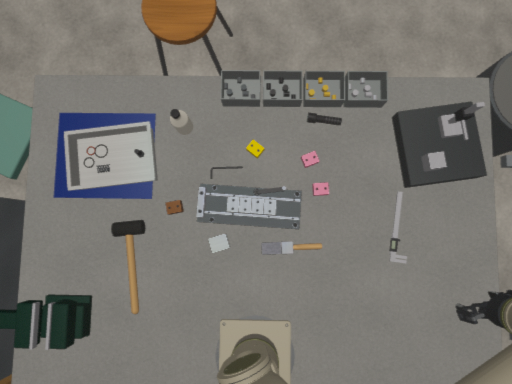

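View pics/scene0.png

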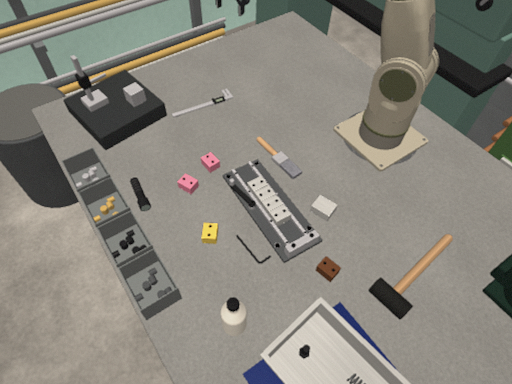

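Run:
```python
import cv2
a=cv2.imread('pics/top0.png');cv2.imwrite('pics/c1.png',cv2.resize(a[165:250,180:340],None,fx=5,fy=5,interpolation=cv2.INTER_CUBIC))
a=cv2.imread('pics/scene0.png');cv2.imwrite('pics/c2.png',cv2.resize(a[145:265,210:340],None,fx=5,fy=5,interpolation=cv2.INTER_CUBIC))
```

```text
(no output)
```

View pics/c1.png

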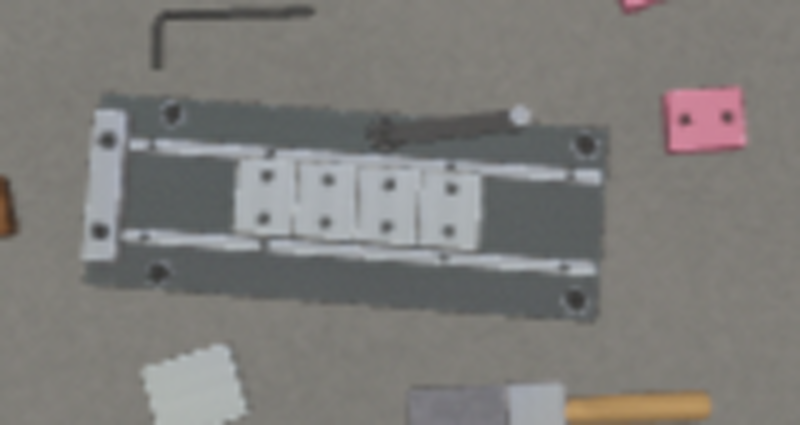

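View pics/c2.png

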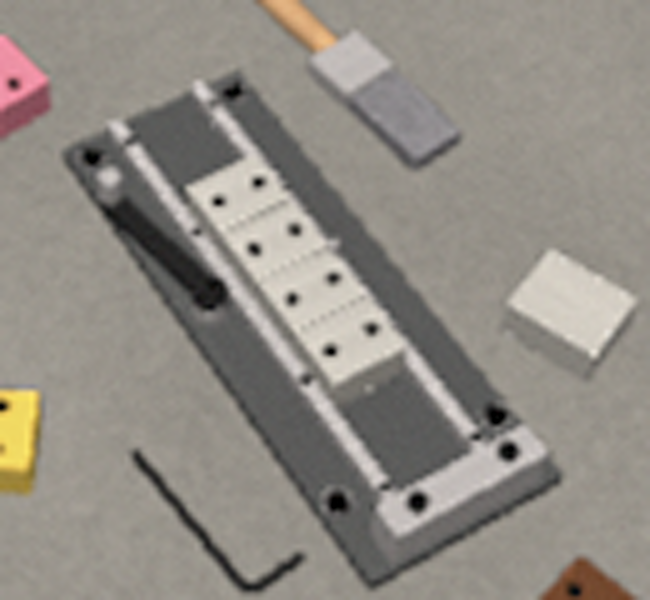

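Run:
```python
from h import *
c=viewer.calibration('top');s=viewer.calibration('scene')
T=lambda U,V,z:ray(c,U/5-.4+180,V/5-.4+165,z)
S=lambda U,V,z:ray(s,U/5-.4+210,V/5-.4+145,z)
print('plate top');A=[T(*p,.012) for p in[(102,95),(82,285),(598,321),(608,127)]]
for a in A:print(a)
B=[S(*p,.012) for p in[(370,587-8),(560,478),(238,70),(65,153)]]
print('scene')
for a in B:print(a)
for Q in(A,B):
  Q=np.array(Q);m=Q.mean(0);x=(Q[0]+Q[1]-Q[2]-Q[3])/2;yaw=np.arctan2(x[1],x[0]);ex=np.array([np.cos(yaw),np.sin(yaw)]);print(m,np.linalg.norm(x),np.degrees(yaw),'origin',m[:2]-ex*0.0025)
  o=m[:2]-ex*.0025;ey=np.array([-ex[1],ex[0]])
  f=lambda P:((P[:2]-o)@ex,(P[:2]-o)@ey)
  print('rear',f(T(482,173,.042)),f(T(478,249,.042)),'front',f(T(238,158,.042)),f(T(234,233,.042)),'knob',f(T(520,115,.054)),'piv',f(T(385,135,.033)),'stopf',f(T(126,110,.046)),f(T(116,262,.046)))
  print('scene rear',f(S(188,187,.042)),f(S(245,158,.042)),'front',f(S(335,388,.042)),f(S(405,352,.042)),'knob',f(S(108,172,.054)),'piv',f(S(210,290,.033)))
  print('stopf',f(S(378,507,.046)),f(S(525,428,.046)))
```

```text
plate top
[0.56294878 0.19427739 0.012     ]
[0.43417676 0.20383905 0.012     ]
[ 0.41508986 -0.14199068  0.012     ]
[ 0.54533471 -0.14827454  0.012     ]
scene
[0.56571505 0.19268971 0.012     ]
[0.44088115 0.2034026  0.012     ]
[ 0.41788307 -0.14000197  0.012     ]
[ 0.54647408 -0.14484051  0.012     ]
[0.48938753 0.02696281 0.012     ] 0.3446796600513886 86.948172973778 origin [0.48925443 0.02446635]
rear (np.float64(-0.0861360542394218), np.float64(-0.025764613566633104)) (np.float64(-0.08666574985719362), np.float64(0.024196070005114236)) front (np.float64(0.07472654826226258), np.float64(-0.02505338971887333)) (np.float64(0.07358455607476144), np.float64(0.024420266318585317)) knob (np.float64(-0.10815287970756145), np.float64(-0.06416473426834)) piv (np.float64(-0.020604250718788103), np.float64(-0.04761168002981374)) stopf (np.float64(0.15049346454276777), np.float64(-0.051507266678084855)) (np.float64(0.14880040460023475), np.float64(0.04869595249642504))
scene rear (np.float64(-0.08448757485320084), np.float64(-0.026153208530453827)) (np.float64(-0.08552420821484988), np.
[... 1016 characters left out ...]
14987984952071348), np.float64(-0.046927915908551644)) (np.float64(0.14731638206346448), np.float64(0.05325681456221173))
scene rear (np.float64(-0.08531257551408579), np.float64(-0.02361610889121578)) (np.float64(-0.08670400630651957), np.float64(0.017219906813953304)) front (np.float64(0.0761218098210332), np.float64(-0.02486307197339421)) (np.float64(0.07643655236026861), np.float64(0.021988882979869444)) knob (np.float64(-0.11110543405269108), np.float64(-0.06340437788838797)) piv (np.float64(-0.02036403934254478), np.float64(-0.04738540800916454))
stopf (np.float64(0.15108445303676396), np.float64(-0.047194731207251706)) (np.float64(0.15198847102833116), np.float64(0.04884213997100331))
```

>>> move_arm:
  deltas:
    - [0, 0, 0, 0, 0, -9.34, -1]
    - [0, 0, 0, 0, 0, -9.34, -1]
    - [0, 0, 0, 0, 0, -9.34, -1]
    - [0, 0, 0, 0, 0, -9.34, -1]
    - [0, 0, 0, 0, 0, -9.34, -1]
    - [0, 0, 0, 0, 0, -9.34, -1]
    - [0, 0, 0, 0, 0, -9.34, -1]
    - [0, 0, 0, 0, 0, 0, -1]
  force: 40

```text
clock: 1.1
position: [0.2292, -0.5812, 0.2309]
ee_rot: [0.726, 0.687, 0.0, -0.0]
ft_force: [-0.4, 0.8, 0.0]
grip_width: 0.003
```

```bash
cat > go.py <<'E'
from h import *
from scipy.spatial.transform import Rotation as Ro
O=np.array([.490,.0247]);YAW=np.radians(86.9);ex=np.array([np.cos(YAW),np.sin(YAW)]);ey=np.array([-ex[1],ex[0]])
def w(nx,ny,z):return np.r_[O+nx*ex+ny*ey,z]
def st():
    o=manip.get_obs();R=Ro.from_quat(o['ee_rot']);P=o['position'];d=P[:2]-O;m=R.as_matrix()
    print('t',o['clock'],'P',P.round(4),'nest',(d@ex).round(4),(d@ey).round(4),'toolx nest deg',np.degrees(np.arctan2(m[1,0],m[0,0])-YAW).round(2),'tilt',m[2].round(3),'F nest',(o['ft_force'][:2]@ex).round(2),(o['ft_force'][:2]@ey).round(2),o['ft_force'][2].round(2),'g',round(o['grip_width'],3),'q',o['joint_pos'].round(2))
    return P,R
def to(nx,ny,z):
    P,R=st();print('tool shift',R.inv().apply(w(nx,ny,z)-P).round(4))
E
python3 -c "
from go import *
to(-.125,0,.1)"
```

```text
t 1.1 P [ 0.2292 -0.5812  0.2309] nest -0.6192 0.2276 toolx nest deg -0.05 tilt [ 0.001 -0.    -1.   ] F nest 0.73 0.48 0.01 g 0.003 q [ 1.29  0.34 -0.22  1.45  0.07  1.36  1.01]
tool shift [0.4943 0.2272 0.1312]
```

>>> move_arm:
  deltas:
    - [0.0494, 0.0227, 0.013, 0, 0, 0, -1]
    - [0.0494, 0.0227, 0.013, 0, 0, 0, -1]
    - [0.0494, 0.0227, 0.013, 0, 0, 0, -1]
    - [0.0494, 0.0227, 0.013, 0, 0, 0, -1]
    - [0.0494, 0.0227, 0.013, 0, 0, 0, -1]
    - [0.0494, 0.0227, 0.013, 0, 0, 0, -1]
    - [0.0494, 0.0227, 0.013, 0, 0, 0, -1]
    - [0.0494, 0.0227, 0.013, 0, 0, 0, -1]
    - [0.0494, 0.0227, 0.013, 0, 0, 0, -1]
    - [0.0494, 0.0227, 0.013, 0, 0, 0, -1]

```text
clock: 2.35
position: [0.4833, -0.0989, 0.1011]
ee_rot: [0.728, 0.686, 0.0, 0.0]
ft_force: [0.8, -0.5, -0.2]
grip_width: -0.001
```

```bash
python3 -c "
from go import *
to(-.125,0,.02)
snap('top','top1');snap('scene','scene1');snap('wrist','wrist1')
st()
c=viewer.calibration('wrist');print(c['T_tool_cam'])
for f in('top1','scene1'):
  a=cv2.imread('pics/%s.png'%f)
  a=a[165:250,180:340] if f[0]=='t' else a[145:265,210:340]
  cv2.imwrite('pics/%sc.png'%f,cv2.resize(a,None,fx=4,fy=4))
"
```

```text
t 2.35 P [ 0.4833 -0.0989  0.1011] nest -0.1238 0.0 toolx nest deg -0.28 tilt [-0.  0. -1.] F nest -0.41 -0.8 -0.15 g -0.001 q [ 0.68  0.22 -0.63  1.93  0.15  1.04 -0.07]
tool shift [-0.0012 -0.      0.0811]
t 2.5 P [ 0.4832 -0.0971  0.1007] nest -0.122 0.0002 toolx nest deg 0.09 tilt [ 0.002 -0.001 -1.   ] F nest -1.31 0.76 -0.01 g -0.0 q [ 0.68  0.22 -0.63  1.93  0.15  1.04 -0.06]
[[-2.70276428e-06 -9.63167990e-01 -2.68900397e-01  6.79234747e-02]
 [ 9.99999999e-01 -1.18295450e-05  3.23207955e-05  1.09349895e-04]
 [-3.43113250e-05 -2.68900397e-01  9.63167989e-01 -1.43061519e-01]
 [ 0.00000000e+00  0.00000000e+00  0.00000000e+00  1.00000000e+00]]
```

View pics/wrist1.png

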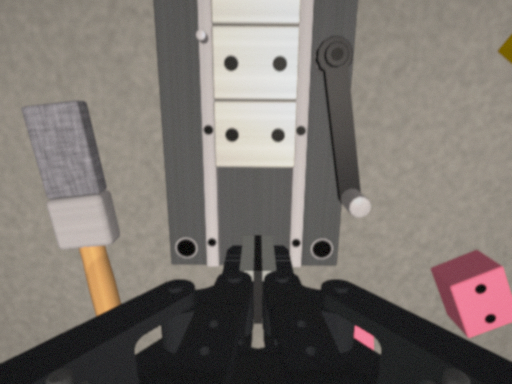

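View pics/scene1c.png

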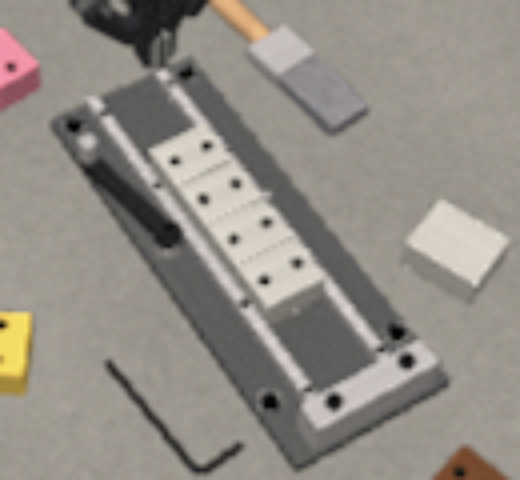

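```bash
cat >> go.py <<'E'
def wray(u,v,z,P,R):
    c=viewer.calibration('wrist');T=np.array(c['T_tool_cam']);M=R.as_matrix()
    o=P+M@T[:3,3];d=M@T[:3,:3]@np.array([(u-c['cx'])/c['fx'],(v-c['cy'])/c['fy'],1])
    X=o+d*(z-o[2])/d[2];e=X[:2]-O;return (e@ex).round(4),(e@ey).round(4)
E
python3 -c "
from go import *
P,R=st()
P=np.array([.4833,-.0980,.1009])
for n,u,v,z in[('rearL',217,167,.042),('rearR',295,167,.042),('plateL',172,264,.012),('plateR',339,264,.012),('bar in L',218,240,.024),('bar in R',293,240,.024),('knob',360,206,.054),('piv',337,53,.033)]:print(n,wray(u,v,z,P,R))
"
```

```text
t 2.5 P [ 0.4832 -0.0971  0.1007] nest -0.122 0.0002 toolx nest deg 0.09 tilt [ 0.002 -0.001 -1.   ] F nest -1.31 0.76 -0.01 g -0.0 q [ 0.68  0.22 -0.63  1.93  0.15  1.04 -0.06]
rearL (np.float64(-0.0927), np.float64(0.0254))
rearR (np.float64(-0.0926), np.float64(-0.0235))
plateL (np.float64(-0.1753), np.float64(0.0669))
plateR (np.float64(-0.1751), np.float64(-0.0639))
bar in L (np.float64(-0.1498), np.float64(0.0287))
bar in R (np.float64(-0.1497), np.float64(-0.0259))
knob (np.float64(-0.1144), np.float64(-0.0625))
piv (np.float64(-0.0251), np.float64(-0.0475))
```

>>> move_arm:
  deltas:
    - [-0.001, 0, 0.02, 0, 0, 0, -1]
    - [0, 0, 0.02, 0, 0, 0, -1]
    - [0, 0, 0.02, 0, 0, 0, -1]
    - [0, 0, 0.01, 0, 0, 0, -1]
    - [0, 0, 0.01, 0, 0, 0, -1]
    - [0, 0, 0, 0, 0, 0, -1]

```text
clock: 3.25
position: [0.4824, -0.1015, 0.021]
ee_rot: [0.726, 0.687, -0.0, -0.0]
ft_force: [-0.2, 0.9, 0.4]
grip_width: -0.0
```

```bash
python3 -c "
from go import *
st()"
```

```text
t 3.25 P [ 0.4824 -0.1015  0.021 ] nest -0.1265 0.0008 toolx nest deg -0.04 tilt [ 0.    -0.001 -1.   ] F nest 0.93 0.26 0.44 g -0.0 q [ 0.64  0.34 -0.59  1.99  0.25  0.88 -0.13]
```

>>> move_arm:
  deltas:
    - [0.006, 0, 0, 0, 0, 0, -1]
    - [0.006, 0, 0, 0, 0, 0, -1]
    - [0.004, 0, 0, 0, 0, 0, -1]
    - [0.004, 0, 0, 0, 0, 0, -1]
    - [0.004, 0, 0, 0, 0, 0, -1]
    - [0.004, 0, 0, 0, 0, 0, -1]
    - [0.004, 0, 0, 0, 0, 0, -1]
    - [0.004, 0, 0, 0, 0, 0, -1]
    - [0.004, 0, 0, 0, 0, 0, -1]
    - [0.004, 0, 0, 0, 0, 0, -1]

```text
clock: 4.5
position: [0.485, -0.0574, 0.0213]
ee_rot: [0.726, 0.688, -0.0, 0.0]
ft_force: [-0.0, -4.2, 1.3]
grip_width: -0.005
```

```bash
python3 -c "
from go import *
st()
snap('scene','scene2')
a=cv2.imread('pics/scene2.png')[145:265,210:340];cv2.imwrite('pics/scene2c.png',cv2.resize(a,None,fx=4,fy=4))
"
```

```text
t 4.5 P [ 0.485  -0.0574  0.0213] nest -0.0822 0.0005 toolx nest deg 0.0 tilt [-0.  0. -1.] F nest -4.17 -0.22 1.33 g -0.005 q [ 0.58  0.34 -0.62  2.    0.25  0.88 -0.23]
```

View pics/scene2c.png

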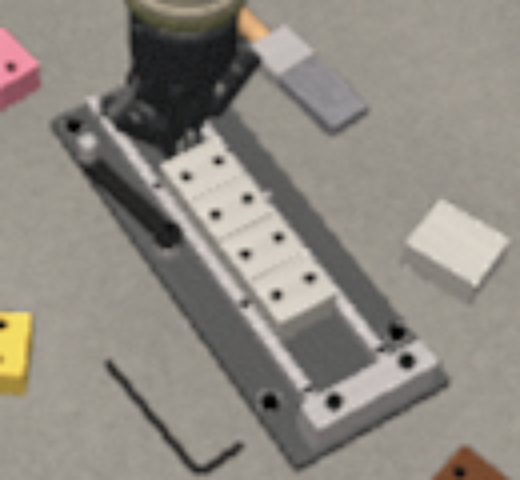

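>>> move_arm:
  deltas:
    - [0.0045, 0, 0, 0, 0, 0, -1]
    - [0.0045, 0, 0, 0, 0, 0, -1]
    - [0.0045, 0, 0, 0, 0, 0, -1]
    - [0.0045, 0, 0, 0, 0, 0, -1]
    - [0.0045, 0, 0, 0, 0, 0, -1]
    - [0.0045, 0, 0, 0, 0, 0, -1]
    - [0.0045, 0, 0, 0, 0, 0, -1]
    - [0.0045, 0, 0, 0, 0, 0, -1]
    - [0.0045, 0, 0, 0, 0, 0, -1]
    - [0.003, 0, 0, 0, 0, 0, -1]

```text
clock: 5.8
position: [0.4873, -0.0137, 0.0213]
ee_rot: [0.726, 0.688, -0.0, 0.0]
ft_force: [-0.8, -5.2, 2.2]
grip_width: -0.001
```

```bash
python3 -c "
from go import *
st()
snap('scene','scene3')
a=cv2.imread('pics/scene3.png')[145:265,210:340];cv2.imwrite('pics/scene3c.png',cv2.resize(a,None,fx=4,fy=4))
"
```

```text
t 5.8 P [ 0.4873 -0.0137  0.0213] nest -0.0384 0.0006 toolx nest deg 0.02 tilt [-0. -0. -1.] F nest -5.19 0.51 2.16 g -0.001 q [ 0.5   0.34 -0.64  2.    0.26  0.88 -0.32]
```

View pics/scene3c.png

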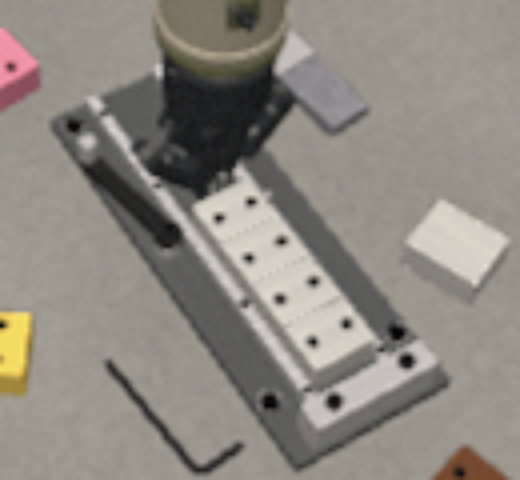

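>>> move_arm:
  deltas:
    - [0.002, 0, 0, 0, 0, 0, -1]
    - [0.002, 0, 0, 0, 0, 0, -1]
    - [0.002, 0, 0, 0, 0, 0, -1]
    - [0.002, 0, 0, 0, 0, 0, -1]
    - [0, 0, 0, 0, 0, 0, -1]

```text
clock: 6.48
position: [0.4878, -0.0058, 0.0213]
ee_rot: [0.726, 0.688, 0.0, -0.0]
ft_force: [-0.9, -3.7, 0.4]
grip_width: -0.005
```

>>> move_arm:
  deltas:
    - [0.0015, 0, 0, 0, 0, 0, -1]
    - [0.0015, 0, 0, 0, 0, 0, -1]
    - [0, 0, 0, 0, 0, 0, -1]

```text
clock: 6.85
position: [0.488, -0.003, 0.0213]
ee_rot: [0.726, 0.688, 0.0, 0.0]
ft_force: [-0.1, -4.2, 2.0]
grip_width: 0.004
```

```bash
python3 -c "
from go import *
st()
snap('scene','scene4')
a=cv2.imread('pics/scene4.png')[175:265,240:340];cv2.imwrite('pics/scene4c.png',cv2.resize(a,None,fx=6,fy=6,interpolation=2))
"
```

```text
t 6.85 P [ 0.488  -0.003   0.0213] nest -0.0278 0.0005 toolx nest deg 0.01 tilt [-0.  0. -1.] F nest -4.17 -0.1 2.04 g 0.004 q [ 0.49  0.34 -0.64  2.    0.26  0.88 -0.35]
```

View pics/scene4c.png

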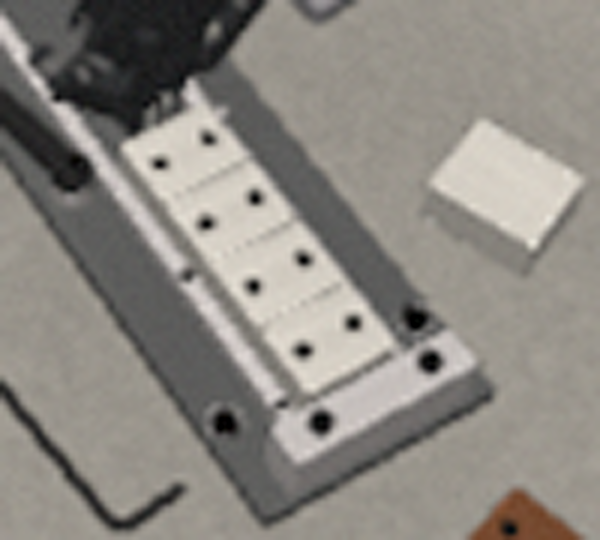

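>>> move_arm:
  deltas:
    - [0.001, 0, 0, 0, 0, 0, -1]
    - [0.001, 0, 0, 0, 0, 0, -1]
    - [0, 0, 0, 0, 0, 0, -1]

```text
clock: 7.28
position: [0.4881, -0.0011, 0.0213]
ee_rot: [0.726, 0.688, -0.0, 0.0]
ft_force: [-0.1, -4.7, 1.1]
grip_width: 0.002
```

>>> move_arm:
  deltas:
    - [0.001, 0, 0, 0, 0, 0, -1]
    - [0.001, 0, 0, 0, 0, 0, -1]
    - [0, 0, 0, 0, 0, 0, -1]

```text
clock: 7.65
position: [0.4882, 0.001, 0.0213]
ee_rot: [0.726, 0.688, -0.0, 0.0]
ft_force: [0.2, -4.4, 0.4]
grip_width: -0.0
```

>>> move_arm:
  deltas:
    - [0.001, 0, 0, 0, 0, 0, -1]
    - [0, 0, 0, 0, 0, 0, -1]

```text
clock: 7.9
position: [0.4882, 0.0019, 0.0213]
ee_rot: [0.726, 0.688, -0.0, 0.0]
ft_force: [-0.2, -4.6, 2.6]
grip_width: -0.002
```

>>> move_arm:
  deltas:
    - [0.001, 0, 0, 0, 0, 0, -1]
    - [0, 0, 0, 0, 0, 0, -1]

```text
clock: 8.15
position: [0.4882, 0.0026, 0.0213]
ee_rot: [0.726, 0.688, -0.0, 0.0]
ft_force: [-0.6, -6.6, 0.9]
grip_width: 0.002
```

```bash
python3 -c "
from go import *
st()
snap('scene','scene5')
a=cv2.imread('pics/scene5.png')[175:265,240:340];cv2.imwrite('pics/scene5c.png',cv2.resize(a,None,fx=6,fy=6,interpolation=2))
"
```

```text
t 8.15 P [0.4882 0.0026 0.0213] nest -0.0222 0.0006 toolx nest deg -0.01 tilt [-0.001 -0.    -1.   ] F nest -6.63 0.23 0.87 g 0.002 q [ 0.48  0.34 -0.64  2.    0.27  0.88 -0.36]
```

View pics/scene5c.png

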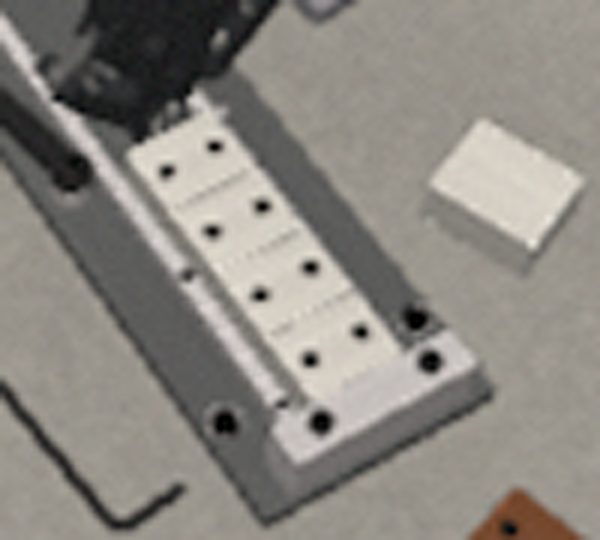

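>>> move_arm:
  deltas:
    - [0.001, 0, 0, 0, 0, 0, -1]
    - [0, 0, 0, 0, 0, 0, -1]

```text
clock: 8.45
position: [0.4883, 0.0026, 0.0213]
ee_rot: [0.726, 0.687, -0.001, 0.0]
ft_force: [0.1, -9.6, 3.0]
grip_width: 0.002
```

>>> move_arm:
  deltas:
    - [0.001, 0, 0, 0, 0, 0, -1]
    - [0, 0, 0, 0, 0, 0, -1]
    - [0, 0, 0, 0, 0, 0, -1]

```text
clock: 8.82
position: [0.4882, 0.0027, 0.0213]
ee_rot: [0.727, 0.687, -0.001, 0.001]
ft_force: [-1.3, -12.8, 4.5]
grip_width: 0.001
```

>>> move_arm:
  deltas:
    - [-0.003, 0, 0, 0, 0, 0, -1]
    - [-0.005, 0, 0, 0, 0, 0, -1]
    - [-0.01, 0, 0, 0, 0, 0, -1]
    - [-0.01, 0, 0, 0, 0, 0, -1]
    - [0, 0, -0.03, 0, 0, 0, -1]
    - [0, 0, -0.04, 0, 0, 0, -1]
    - [0, 0, -0.02, 0, 0, 0, -1]
    - [0, 0, 0, 0, 0, 0, -1]

```text
clock: 9.82
position: [0.4878, -0.0236, 0.1126]
ee_rot: [0.726, 0.688, 0.001, 0.001]
ft_force: [0.3, -0.9, -0.3]
grip_width: -0.004
```

>>> move_arm:
  deltas:
    - [0, 0, 0, 0, 0, -10, -1]
    - [0, 0, 0, 0, 0, -10, -1]
    - [0, 0, 0, 0, 0, -10, -1]
    - [0, 0, 0, 0, 0, -10, -1]
    - [0, 0, 0, 0, 0, -10, -1]
    - [0, 0, 0, 0, 0, -10, -1]
    - [0, 0, 0, 0, 0, -10, -1]
    - [0, 0, 0, 0, 0, -10, -1]
    - [0, 0, 0, 0, 0, -10, -1]
    - [0, 0, 0, 0, 0, -10, -1]

```text
clock: 11.08
position: [0.4862, -0.0232, 0.1101]
ee_rot: [-0.063, 0.998, 0.0, -0.001]
ft_force: [0.7, -0.7, -0.3]
grip_width: 0.001
```

```bash
python3 -c "
from go import *
to(-.104,-.0935,.1)
snap('scene','scene6')
a=cv2.imread('pics/scene6.png')[145:265,210:340];cv2.imwrite('pics/scene6c.png',cv2.resize(a,None,fx=5,fy=5,interpolation=2))
"
```

```text
t 11.075 P [ 0.4862 -0.0232  0.1101] nest -0.048 0.0012 toolx nest deg -259.67 tilt [ 0.001  0.001 -1.   ] F nest -0.63 -0.72 -0.26 g 0.001 q [ 0.77  0.25 -0.9   1.92  0.22  1.07  1.48]
tool shift [-0.0831 -0.0721  0.0099]
```

View pics/scene6c.png

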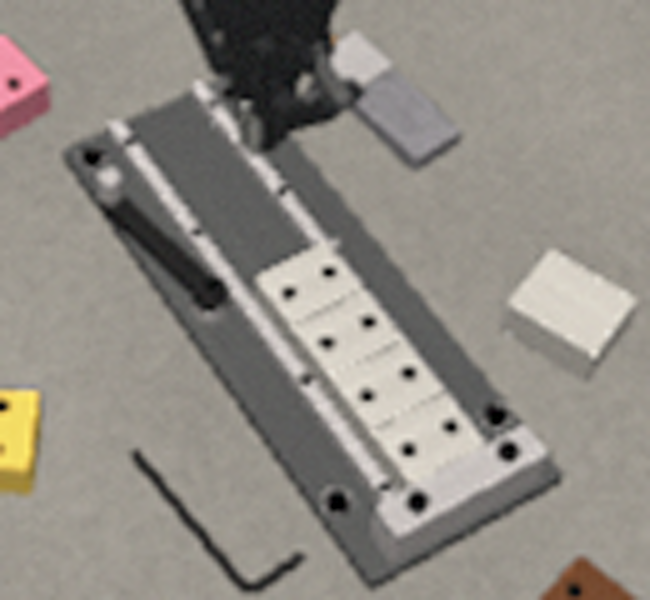

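>>> move_arm:
  deltas:
    - [-0.0208, -0.018, 0, 0, 0, 0, -1]
    - [-0.0208, -0.018, 0, 0, 0, 0, -1]
    - [-0.0208, -0.018, 0, 0, 0, 0, -1]
    - [-0.0208, -0.018, 0, 0, 0, 0, -1]
    - [0, 0, 0.02, 0, 0, 0, -1]
    - [0, 0, 0, 0, 0, 0, -1]

```text
clock: 11.88
position: [0.5761, -0.0838, 0.0886]
ee_rot: [-0.06, 0.998, 0.001, -0.002]
ft_force: [0.2, -0.3, -0.5]
grip_width: -0.004
```

```bash
python3 -c "
from go import *
to(-.104,-.0935,.039)
snap('wrist','wrist7');snap('scene','scene7')
a=cv2.imread('pics/scene7.png')[145:265,170:300];cv2.imwrite('pics/scene7c.png',cv2.resize(a,None,fx=5,fy=5,interpolation=2))
"
```

```text
t 11.875 P [ 0.5761 -0.0838  0.0886] nest -0.1037 -0.0918 toolx nest deg -260.03 tilt [ 0.004  0.002 -1.   ] F nest -0.32 -0.17 -0.45 g -0.004 q [ 0.7   0.49 -0.79  1.7   0.38  1.12  1.49]
tool shift [-0.0018 -0.0007  0.0496]
```

View pics/wrist7.png

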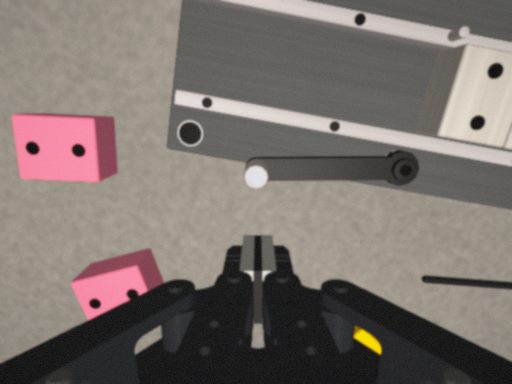

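View pics/scene7c.png

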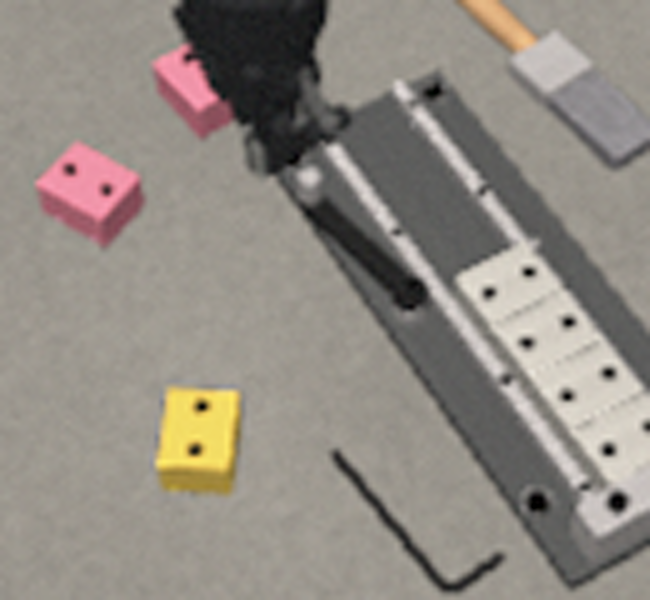

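>>> move_arm:
  deltas:
    - [-0.002, 0, 0.015, 0, 0, 0, -1]
    - [0, 0, 0.015, 0, 0, 0, -1]
    - [0, 0, 0.01, 0, 0, 0, -1]
    - [0, 0, 0.008, 0, 0, 0, -1]
    - [0, 0, 0, 0, 0, 0, -1]

```text
clock: 12.6
position: [0.5798, -0.0841, 0.0427]
ee_rot: [-0.06, 0.998, 0.0, -0.0]
ft_force: [0.6, 0.0, 0.3]
grip_width: 0.002
```

>>> move_arm:
  deltas:
    - [0.003, 0, 0, 0, 0, 0, -1]
    - [0.003, 0, 0, 0, 0, 0, -1]
    - [0.003, 0, 0, 0, 0, 0, -1]
    - [0.003, 0, 0, 0, 0, 0, -1]
    - [0, 0, 0, 0, 0, 0, -1]

```text
clock: 13.22
position: [0.568, -0.0858, 0.0434]
ee_rot: [-0.06, 0.998, -0.0, 0.0]
ft_force: [0.4, -0.2, -0.6]
grip_width: -0.0
```

```bash
python3 -c "
from go import *
st()
snap('wrist','wrist8')
"
```

```text
t 13.225 P [ 0.568  -0.0858  0.0434] nest -0.1061 -0.0839 toolx nest deg -260.0 tilt [-0. -0. -1.] F nest -0.14 -0.42 -0.61 g -0.0 q [ 0.69  0.52 -0.77  1.76  0.42  1.03  1.46]
```

View pics/wrist8.png

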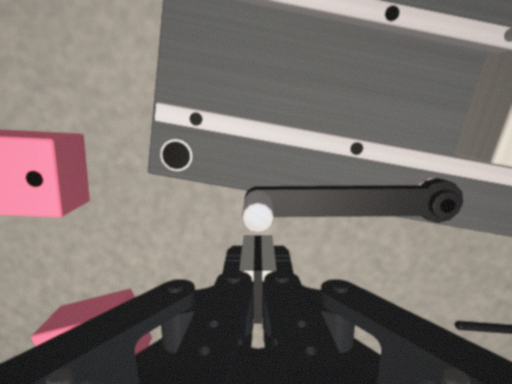

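>>> move_arm:
  deltas:
    - [0.002, 0, 0.0035, 0, 0, 0, -1]
    - [0.0095, -0.0014, 0, 0, 0, 6, -1]
    - [0.0095, -0.0014, 0, 0, 0, 6, -1]
    - [0.0095, -0.0014, 0, 0, 0, 6, -1]
    - [0.0095, -0.0014, 0, 0, 0, 6, -1]
    - [0.0095, -0.0014, 0, 0, 0, 6, -1]
    - [0, 0, 0, 0, 0, 0, -1]

```text
clock: 14.15
position: [0.5184, -0.0887, 0.0397]
ee_rot: [0.2, 0.98, -0.0, -0.0]
ft_force: [-0.5, 0.7, -0.5]
grip_width: -0.0
```

```bash
python3 -c "
from go import *
P,R=st()
M=R.as_matrix();pv=w(-.02,-.048,P[2]);print('pivot in tool',(M.T@(pv-P)).round(4))
snap('wrist','wrist9')
"
```

```text
t 14.15 P [ 0.5184 -0.0887  0.0397] nest -0.1117 -0.0345 toolx nest deg 70.05 tilt [ 0.    -0.001 -1.   ] F nest 0.63 0.56 -0.49 g -0.0 q [ 0.68  0.41 -0.7   1.89  0.32  0.96  1.01]
pivot in tool [ 0.0186  0.0908 -0.0001]
```

View pics/wrist9.png

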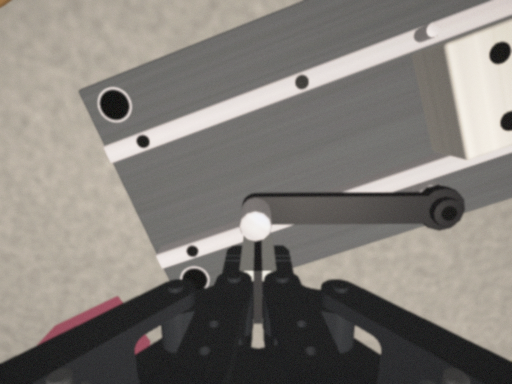

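>>> move_arm:
  deltas:
    - [0.0095, -0.0014, 0, 0, 0, 6, -1]
    - [0.0095, -0.0014, 0, 0, 0, 6, -1]
    - [0.0095, -0.0014, 0, 0, 0, 6, -1]
    - [0.0095, -0.0014, 0, 0, 0, 6, -1]
    - [0.0095, -0.0014, 0, 0, 0, 6, -1]
    - [0.0095, -0.0014, 0, 0, 0, 6, -1]
    - [0.0095, -0.0014, 0, 0, 0, 6, -1]
    - [0.0095, -0.0014, 0, 0, 0, 6, -1]
    - [0.0095, -0.0014, 0, 0, 0, 6, -1]
    - [0, 0, 0, 0, 0, 0, -1]

```text
clock: 15.45
position: [0.454, -0.036, 0.0398]
ee_rot: [0.622, 0.783, 0.0, 0.0]
ft_force: [-0.4, 0.4, 0.5]
grip_width: -0.0
```

```bash
python3 -c "
from go import *
P,R=st()
M=R.as_matrix();pv=w(-.02,-.048,P[2]);print('pivot in tool',(M.T@(pv-P)).round(4))
snap('wrist','wrist10')
"
```

```text
t 15.45 P [ 0.454  -0.036   0.0398] nest -0.0625 0.0326 toolx nest deg 16.23 tilt [-0.  0. -1.] F nest 0.37 0.44 0.5 g -0.0 q [ 0.55  0.23 -0.61  2.07  0.17  0.89  0.07]
pivot in tool [0.0183 0.0893 0.    ]
```

View pics/wrist10.png

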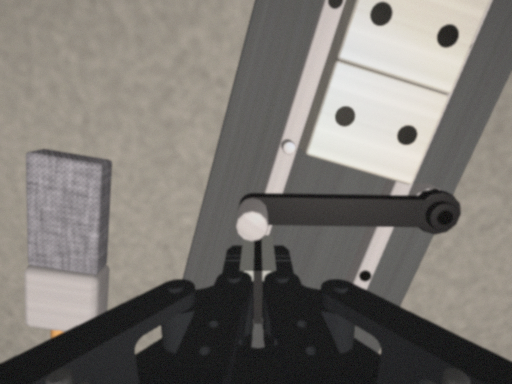

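>>> move_arm:
  deltas:
    - [0.0063, -0.001, 0, 0, 0, 4, -1]
    - [0.0063, -0.001, 0, 0, 0, 4, -1]
    - [0.0063, -0.001, 0, 0, 0, 4, -1]
    - [0, 0, 0, 0, 0, 0, -1]

```text
clock: 16.0
position: [0.4482, -0.0184, 0.0398]
ee_rot: [0.7, 0.714, 0.0, 0.0]
ft_force: [0.3, -0.5, -0.6]
grip_width: 0.002
```

>>> move_arm:
  deltas:
    - [0.0031, -0.0006, 0, 0, 0, 2, -1]
    - [0.0031, -0.0006, 0, 0, 0, 2, -1]
    - [0, 0, 0, 0, 0, 0, -1]

```text
clock: 16.38
position: [0.447, -0.0124, 0.0398]
ee_rot: [0.725, 0.689, 0.0, 0.0]
ft_force: [0.4, -1.2, -0.9]
grip_width: 0.006
```

```bash
python3 -c "
from go import *
P,R=st()
M=R.as_matrix();pv=w(-.02,-.048,P[2]);print('pivot in tool',(M.T@(pv-P)).round(4))
snap('wrist','wrist11')
"
```

```text
t 16.375 P [ 0.447  -0.0124  0.0398] nest -0.0394 0.0409 toolx nest deg 0.18 tilt [-0.  0. -1.] F nest -1.17 -0.41 -0.89 g 0.006 q [ 0.49  0.21 -0.6   2.09  0.15  0.88 -0.25]
pivot in tool [0.0191 0.089  0.    ]
```

View pics/wrist11.png

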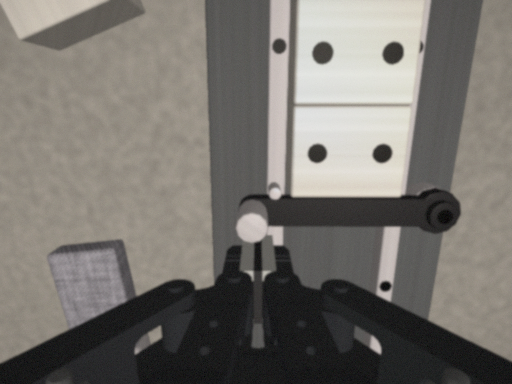

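>>> move_arm:
  deltas:
    - [0.001, 0, 0, 0, 0, 0, -1]
    - [0.001, 0, 0, 0, 0, 0, -1]
    - [0, 0, 0, 0, 0, 0, -1]

```text
clock: 16.8
position: [0.4469, -0.0116, 0.0398]
ee_rot: [0.726, 0.688, -0.001, 0.001]
ft_force: [0.5, -6.5, 0.7]
grip_width: -0.001
```

>>> move_arm:
  deltas:
    - [0.001, 0, 0, 0, 0, 0, -1]
    - [0, 0, 0, 0, 0, 0, -1]
    - [0, 0, 0, 0, 0, 0, -1]

```text
clock: 17.18
position: [0.4468, -0.0114, 0.0398]
ee_rot: [0.726, 0.687, -0.001, 0.001]
ft_force: [0.0, -9.4, 0.1]
grip_width: 0.006
```

The knob has stalled with the force rising to 9 N, so the latch is on its rest. I'll back off, lift and check.

>>> move_arm:
  deltas:
    - [-0.003, 0, 0, 0, 0, 0, -1]
    - [-0.005, 0, 0, 0, 0, 0, -1]
    - [-0.01, 0, 0, 0, 0, 0, -1]
    - [-0.01, 0, 0, 0, 0, 0, -1]
    - [0, 0, -0.03, 0, 0, 0, -1]
    - [0, 0, -0.04, 0, 0, 0, -1]
    - [-0.03, 0, -0.04, 0, 0, 0, -1]
    - [-0.04, 0, -0.02, 0, 0, 0, -1]
    - [-0.04, 0, 0, 0, 0, 0, -1]
    - [0, 0, 0, 0, 0, 0, -1]

```text
clock: 18.42
position: [0.4387, -0.1504, 0.1698]
ee_rot: [0.728, 0.686, -0.0, 0.0]
ft_force: [0.3, 0.2, -0.1]
grip_width: -0.004
```

```bash
python3 -c "
from go import *
st()
snap('scene','scene12');snap('wrist','wrist12');snap('top','top12')
a=cv2.imread('pics/scene12.png')[145:265,210:340];cv2.imwrite('pics/scene12c.png',cv2.resize(a,None,fx=5,fy=5,interpolation=2))
"
```

```text
t 18.425 P [ 0.4387 -0.1504  0.1698] nest -0.1776 0.0418 toolx nest deg -0.29 tilt [-0.001  0.    -1.   ] F nest 0.21 -0.25 -0.14 g -0.004 q [ 0.7   0.05 -0.48  1.93  0.03  1.17  0.15]
```

View pics/scene12c.png

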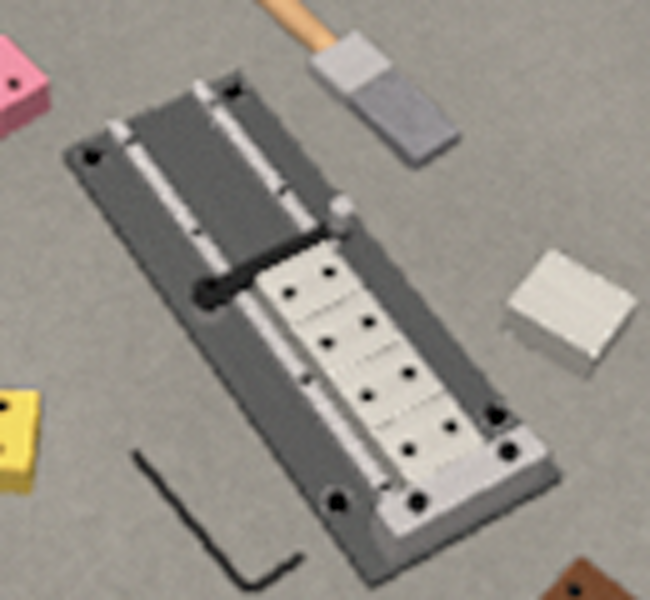

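View pics/wrist12.png

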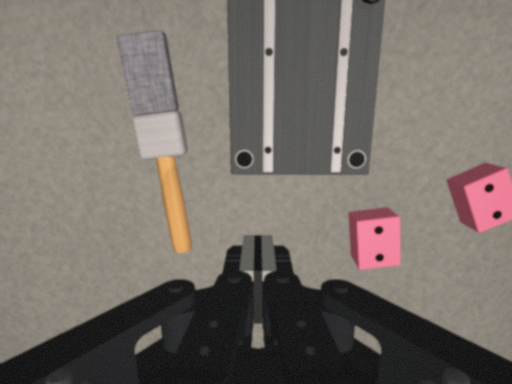

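The scene crop shows the row closed up against the stop, with no gaps. The latch lies square across behind blank4, with its knob at crop (340,213) and pivot at (210,292), and the other things are where they were. I'll measure the latch angle and the rear face before handing in.

```bash
python3 -c "
from go import *
s=viewer.calibration('scene');S=lambda U,V,z:ray(s,U/5-.4+210,V/5-.4+145,z)
f=lambda P:(((P[:2]-O)@ex).round(4),((P[:2]-O)@ey).round(4))
k=f(S(342,202,.054));p=f(S(210,287,.033));print('knob',k,'piv',p,'latch rad',np.arctan2(k[1]-p[1],-(k[0]-p[0])))
for h in[(289,292),(330,271),(327,342),(369,321),(367,395),(409,372),(408,449),(451,426)]:print(f(S(*h,.042)))
print(manip.hand_in())
"
```

```text
knob (np.float64(-0.0212), np.float64(0.0414)) piv (np.float64(-0.0218), np.float64(-0.0487)) latch rad 1.5774554958411486
(np.float64(0.0097), np.float64(-0.0149))
(np.float64(0.0096), np.float64(0.0134))
(np.float64(0.0492), np.float64(-0.0151))
(np.float64(0.0497), np.float64(0.0132))
(np.float64(0.0896), np.float64(-0.0153))
(np.float64(0.0893), np.float64(0.0132))
(np.float64(0.1293), np.float64(-0.0155))
(np.float64(0.1296), np.float64(0.013))
the job is handed in; nothing more can be done
None
```

I pushed the row home against the stop and swung the latch fully across behind it. The job was handed in at about 18.6 s of the 51 s allowed, and no verdict was reported.

- **Row:** I pushed only on blank4's rear face, with shut fingers at up to about 40 mm/s. The push took about 4–6 N. The row stalled against the stop and I let the force reach about 13 N before backing off.
- **Latch:** I pushed the knob along its arc until it stalled on its rest at about 9 N. Then I backed off and lifted clear.
- **Last checks:** the drilled holes put the blanks at nest x of about 0.0097, 0.0495, 0.0895 and 0.1295. That is within 1 mm of home, and about 1 mm off centre across the channel. The latch measured about 1.577 rad, the wrist force was near zero, and everything beside the nest in the final close-up was where it had been. I did not re-check the things farther out on the bench, which the arm never went near.
- **Disagreement:** the early wrist-camera reading put the nest about 5 mm farther back along the channel than the fixed cameras did. The push stalled within about 1 mm of where the fixed cameras predicted, so I took their reading as the right one.

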